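# Put the single-cup coffee dripper back together

### The job

The single-cup coffee dripper has been washed up and its parts stand about the worktop. Put it back together on the middle of the round wooden board, one part after another from the bottom up: the white cup, upright; the filter seated on the cup's mouth; the press standing right down inside the filter; and last the lid, fully home over the filter's rim. Set each part down, do not drop it, and leave everything else on the worktop where it is.

Things in the scene. Friction and masses are not known exactly. Their poses are not given: they have to be found in the camera images.
- board: round board of mid-brown wood, flat, 130 mm across and 18 mm thick, fixed to the worktop. Origin: centre of its underside, on the worktop (z = 0); its top is 18 mm higher. z up.
- cup: plain white ceramic cup without a handle, a straight-sided tumbler standing mouth up, 60 mm outside diameter, 75 mm tall, wall 4 mm (mouth 52 mm across), 150 to 310 g. Grip it across the outside. Origin: centre of its underside; z up along its axis.
- filter: stainless steel coffee filter, 70-140 g, open top. From its origin (underside centre, z up): boss 44 mm across, 0-8 mm high, fits in the cup's mouth; brim 86 mm across, 8-11 mm, rests on the cup's rim (origin then 67 mm above the cup's); chamber above it 58 mm outside (grip here), 53 mm inside, floor at 11 mm, rim at 59 mm.
- press: stainless steel coffee press, 35-70 g: flat perforated disc 45 mm across, 3 mm thick, with a thin upright rod (7 mm) and on it a round steel knob 16 mm across, 50 to 70 mm above the underside: grip here. On the filter's chamber floor its origin is 11 mm above the filter's and the whole knob is above the rim. Origin: underside centre; z up the rod.
- lid: domed steel lid, 42-84 g, 69 mm across, black knob on top (16 mm across, 38 to 56 mm above the underside: grip here). Its skirt, 64 mm inside, 8 mm deep, goes round the outside of the filter's chamber and the ledge within rests on the chamber rim (origin then 51 mm above the filter's); the dome clears the press's knob. Origin: underside centre; z up.
- dish: bystander, to be left alone: shallow round white dish, 90 mm across, 18 mm high. Origin: centre of its underside.
- ramekin: bystander, to be left alone: low blue-glazed pot, 70 mm across, 34 mm high. Origin: centre of its underside.
- mill: bystander, to be left alone: tall black pepper mill, 58 mm across, 215 mm high. Origin: centre of its underside.
- jar: bystander, to be left alone: amber glass jar with a steel cap, 68 mm across, 110 mm high. Origin: centre of its underside.
- spatula: bystander, to be left alone: wooden spatula lying flat, 240 mm long, beyond the other things. Origin: underside, at the middle of its length.
Mind the look-alikes: they are no part of the job. Leave any green or yellow look-alike of the press alone.

How it is judged:
By the outcome, as a careful person would: the job done as asked, in the order asked, and still so for the second after the job is handed in, with the robot touching nothing.
It also fails if it takes over 120 s, if anything falls off the work surface, if the arm or the gripper's body presses on something with over 40 N, if the wrist force passes 120 N, or if a joint passes its speed limit or range.

### The arm

A 6-joint arm with a two-finger parallel gripper is mounted at the origin on the work surface. World frame = base frame: x ahead of the robot, y to its left, z up, the work surface at z = 0. Lengths are in m, angles in rad, forces in N, time in s.
With the tool pointing down it reaches from about 0.425 to 0.925 m from the base axis. Payload 12.5 kg.
Tool frame: the origin (TCP) lies between the finger pads; the fingertips stand 11 mm ahead of it and the grasp point (between the pads) lies 8 mm behind it; z points along the fingers, y is the line along which they close (so a half turn about z gives the same grasp; the last joint's range is limited). The gripper opens to 85 mm and grips with 20 to 120 N. Pads are 22 mm wide; open, the fingers measure 114 mm over their backs; the gripper's body (76 mm by 85 mm) begins 54 mm behind the grasp point. The pads swing forward as they close: fully open they stand 13 mm farther back than shut.
Start: joints at [-1.355, 0.491, 1.559, -0, 1.092, -0.106], TCP at [0.198, -0.593, 0.242] pointing down, gripper open.
Joint ranges: [-3.1, 3.1], [-0.84, 2.19], [0.05, 2.79], [-1.13, 4.28], [0.06, 2.93], [-2.69, 2.69]. Speed limits (rad/s): [2.22, 2.22, 2.79, 3.14, 3.14, 3.14].

### API

Orientations are given as a unit quaternion [w, x, y, z].
In Python, from station import read_state, grab_frame, calibration, job_done gives the robot as it stands.
- The arm moves only by the tool pendant, called as name(argument=value, ...), one argument or row to a line, values as JSON. Schema: {"type":"object","properties":{"moves":{"type":"array","items":{"type":"array","items":{"type":"number"},"minItems":7,"maxItems":7},"minItems":1,"maxItems":12},"grip_force":{"type":"number"},"only":{"type":"string"},"quiet":{"type":"boolean"},"lines":{"type":"string"}},"required":["moves"],"additionalProperties":false}. moves is a list of rows, 1 to 12 of them, each of 7 numbers: the finger opening in m, then dx, dy, dz in fractions of the full range, 1 being 0.8 m, then a rotation vector rx, ry, rz in a scale on which 1.0 is pi rad; each row is the pose to reach, as a shift and turn from the pose commanded when the call began, along the tool's axes at that moment; what a row does not reach only later rows make up. A row lasts 1/10 s, in which the tool goes at most 0.05 m and 0.15 rad, less where a joint would pass 70% of its speed; a pose out of reach is approached as far as the arm can. The fingers move at their own pace and stop on an object; grip_force is the grip in N (left out, the last holds). Time passes only in rows, so rows that do not move let the fingers close. The tool returns the time, the measured TCP pose, the force, the opening and the grip force at its end. only (a regular expression) keeps the lines of the reply that match it, lines (a string "A,B") keeps lines A to B, and quiet returns only ok. Input that does not fit is refused with a message, and nothing moves.
- read_state(): the state, without advancing time (a new reading comes with each control period).
- grab_frame(name): name is "scene" or "top"; returns the picture (480x640x3 uint8, red, green, blue); there is no depth.
- calibration(name): a dict with "camera_matrix" (3x3 intrinsics, pixels), "rvec" (rotation vector, rad) and "tvec" (3), from world to camera coordinates, as OpenCV has them. Camera axes: x right, y down, z forward; pixel columns grow to the right and rows downward; lengths in m; the calibration is good to about 2 mm. A picture is of the moment at which its call begins. calibration takes no time and is no camera call.
- job_done(): hands the job in; it is judged then, once.
The state is a dict: "time_s": time; "joint_pos": joint angles; "joint_velocities": joint speeds; "joint_torque": joint torques, N m; "tcp_pos": TCP position; "ee_rot": TCP orientation; "force": force on the tool from outside, world axes, zero at the start; "wrist_torque": the same for the moment, N m; "gripper_width": finger opening in m; "grip_force": force on a finger pad.
Only numpy, scipy, OpenCV 4.12 (cv2) and the standard library are available. Lean on these libraries where they do the work, as an engineer would, in place of code of your own. Each camera call takes 0.05 s, during which the arm holds its last target. There are 200 camera calls.

## Working session

There is one attempt and no reset: what is moved stays moved. The work goes in short steps, Python scripts to look and compute and a tool call to move; the robot and the scene stay as the last step left them, time stands still between calls to the robot, and variables do not carry over. Pictures are saved under pics/ and viewed, at most 14 in all, crops included, and the job is handed in when it is done.

```bash
mkdir -p pics; ls; python3 - <<'E'
from station import *
import cv2
for n in("scene","top"):
    cv2.imwrite(f"pics/{n}0.png",grab_frame(n)[:,:,::-1]); c=calibration(n); print(n,c)
    R=cv2.Rodrigues(__import__('numpy').array(c['rvec'],float))[0]; print(-R.T@__import__('numpy').array(c['tvec']).ravel())
print(read_state())
E
```

```text
pics
scene {'camera_matrix': array([[577.72023339,   0.        , 325.95081451],
       [  0.        , 577.72023339, 242.06928196],
       [  0.        ,   0.        ,   1.        ]]), 'rvec': array([ 2.24466743,  0.58037075, -0.22970085]), 'tvec': array([-0.52769211, -0.16861364,  1.5770748 ])}
[ 1.05792418 -0.88378341  0.94539819]
top {'camera_matrix': array([[490.64863927,   0.        , 324.41236805],
       [  0.        , 490.64863927, 230.43617661],
       [  0.        ,   0.        ,   1.        ]]), 'rvec': array([ 2.14027538, -2.15755932,  0.16118253]), 'tvec': array([-0.0157048 ,  0.58444833,  0.84606703])}
[ 0.45649226 -0.01514909  0.92143433]
{'time_s': 0.1, 'joint_pos': array([-1.35462870e+00,  4.91492875e-01,  1.55939790e+00, -1.75918901e-05,
        1.09170250e+00, -1.05593659e-01]), 'joint_velocities': array([ 0.00097626, -0.00200199,  0.0003745 ,  0.00059643, -0.00120945,
        0.00038674]), 'joint_torque': array([ 2.48792501e-03, -6.19448733e+01, -2.62024301e+01, -1.09987664e-04,
        2.89926385e-03,  7.04507940e-06]), 'tcp_pos': array([ 0.19762874, -0.59272803,  0.24178692]), 'ee_rot': array([-4.99111982e-04,  9.87085825e-01,  1.60191524e-01, -3.54380935e-05]), 'force': array([-0.56164474,  0.3853703 , -0.02124158]), 'wrist_torque': array([-0.05958284,  0.03186878,  0.01830733]), 'grip_force': 0.0, 'gripper_width': 0.08538642811820245}
```

View pics/scene0.png

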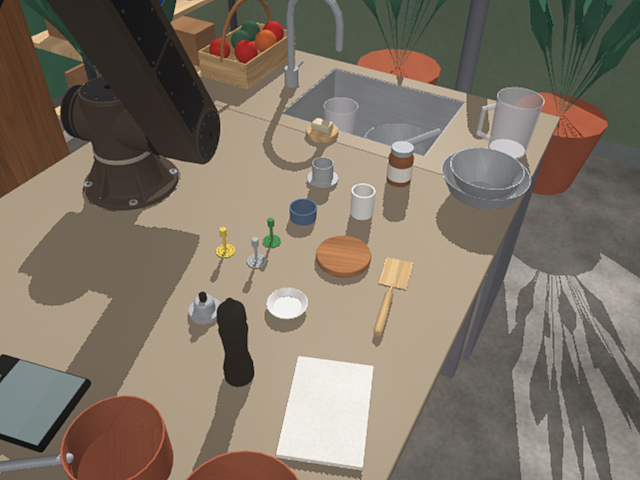

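View pics/top0.png

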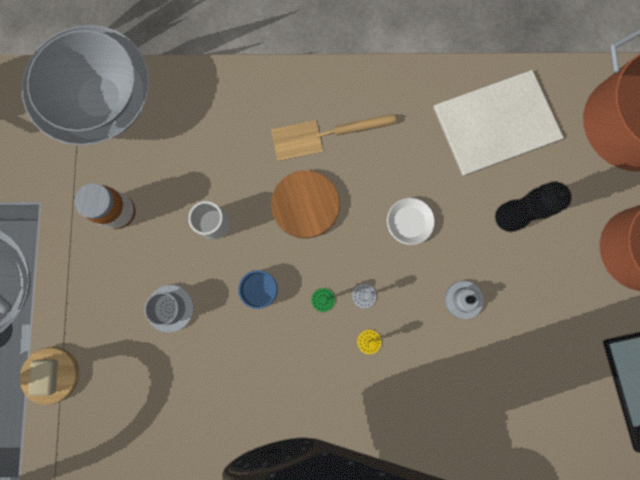

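```bash
cat > h.py <<'E'
import numpy as np, cv2
from station import *
def cam(n):
    c=calibration(n); R=cv2.Rodrigues(np.array(c['rvec'],float))[0]; return c['camera_matrix'],R,np.array(c['tvec'],float).ravel()
def ray(n,u,v,z):
    K,R,t=cam(n); d=R.T@np.linalg.solve(K,[u,v,1]); o=-R.T@t; return o+d*(z-o[2])/d[2]
def tri(a,b):
    P=[k@np.c_[R,t] for k,R,t in (cam('scene'),cam('top'))]
    X=cv2.triangulatePoints(P[0],P[1],np.array(a,float),np.array(b,float)).ravel(); return X[:3]/X[3]
def proj(n,p):
    K,R,t=cam(n); q=K@(R@np.array(p,float)+t); return q[:2]/q[2]
def rel(p):
    "shift of TCP to p, along tool axes now"
    s=read_state(); w,x,y,z=s['ee_rot']
    from scipy.spatial.transform import Rotation as Ro
    return Ro.from_quat([x,y,z,w]).inv().apply(np.array(p)-s['tcp_pos'])
E
python3 - <<'E'
from h import *
t=cv2.imread('pics/top0.png'); s=cv2.imread('pics/scene0.png')
a=cv2.resize(t[180:360,140:500],None,fx=2.2,fy=2.2,interpolation=cv2.INTER_CUBIC)
b=cv2.resize(s[150:330,180:420],None,fx=1.1,fy=1.1,interpolation=cv2.INTER_CUBIC)
cv2.imwrite('pics/crop_top.png',a)
cv2.imwrite('pics/crop_scene.png',cv2.resize(s[150:330,180:420],None,fx=3.2,fy=3.2,interpolation=cv2.INTER_CUBIC))
E
```

```text
(no output)
```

View pics/crop_top.png

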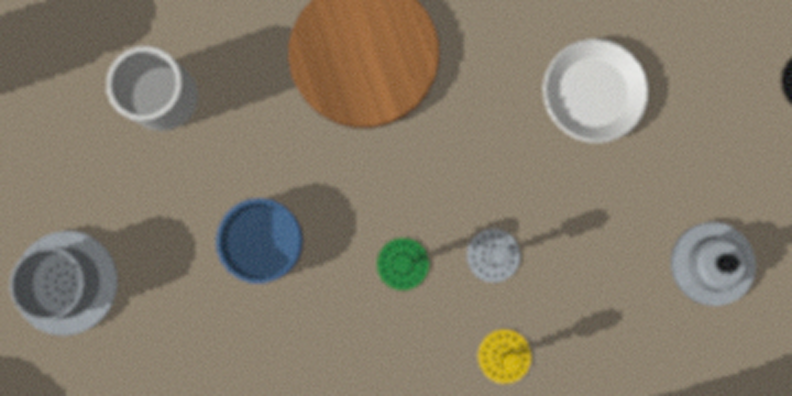

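View pics/crop_scene.png

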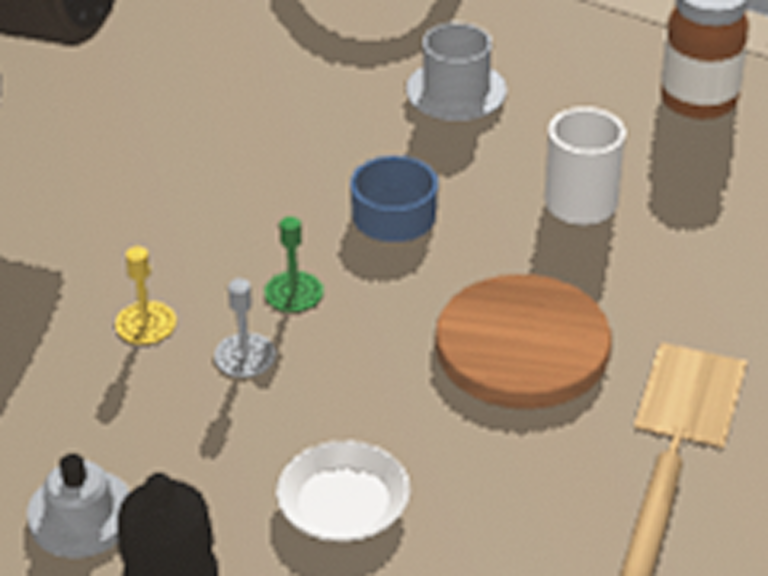

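Candidates (top-view pixels): cup is the white tumbler (206,218), not the dish (410,220). The filter is steel with a brim (168,308). The press is steel (364,296), not green (323,300) or yellow (369,342). The lid has a black knob (465,299). The board is at (306,204). Next I measure them.

```bash
python3 - <<'E'
from h import *
np.set_printoptions(precision=4,suppress=True)
t=cv2.imread('pics/top0.png'); s=cv2.imread('pics/scene0.png')
def blob(im,box,f):
    x0,y0,x1,y1=box; c=im[y0:y1,x0:x1]; hsv=cv2.cvtColor(c,cv2.COLOR_BGR2HSV)
    m=f(hsv).astype(np.uint8)*255
    k=max(cv2.findContours(m,cv2.RETR_EXTERNAL,cv2.CHAIN_APPROX_NONE)[0],key=cv2.contourArea)
    return k[:,0].astype(np.float32)+[x0,y0]
low=lambda h:(h[...,1]<45)
def circ(P):
    A=np.c_[2*P[:,:2],np.ones(len(P))]; q=np.linalg.lstsq(A,(P[:,:2]**2).sum(1),rcond=None)[0]
    return q[:2],2*np.sqrt(q[2]+q[0]**2+q[1]**2)
def fit(name,n,k,z,sel=lambda P:P[:,0]>-9):
    # contour cast on plane z, circle fit with trimming
    P=np.array([ray(n,u+0.,v+0.,z) for u,v in k]); P=P[sel(P)]
    for _ in range(4):
        c,d=circ(P); r=np.abs(np.linalg.norm(P[:,:2]-c,axis=1)-d/2); P2=P[r<max(.0015,2*np.median(r))]
        if len(P2)==len(P):break
        P=P2
    print(name,n,c,'dia',round(d,4),len(P))
wood=lambda h:(h[...,1]>110)&(h[...,0]<20)
fit('board','top',blob(t,(260,160,350,245),wood),.018)
fit('board','scene',blob(s,(305,225,380,285),lambda h:(h[...,1]>115)&(h[...,0]<20)),.018)
k=blob(t,(180,195,235,245),lambda h:(h[...,2]>165)&(h[...,1]<40)); fit('cuprim','top',k,.075); print(k.min(0),k.max(0))
k=blob(t,(140,280,205,335),low); print('filt',k.min(0),k.max(0))
fit('filt brim','top',k[k[:,0]>168],.011)
fit('filt rim','top',k[k[:,0]<152],.059)
k=blob(t,(345,275,385,315),low);print('press',k.min(0),k.max(0)); fit('press','top',k,.003)
k=blob(t,(435,270,495,330),low);fit('lid','top',k,.004)
# scene knobs
for n,box,f in(('press',(180,150,290,290),None),):
    pass
k=blob(s,(340,175,385,230),lambda h:(h[...,1]<40)&(h[...,2]>120)); print('cup scene',k.min(0),k.max(0),ray('scene',362,217.5,0))
for n,p,q in(('lidknob top',(202.5,294),(470.3,299.3)),('filtrim',(322.6,163),(165,308.7)),('cuprim',(363.4,191),(205.7,218.2)),('pressdisc',(256.5,261),(364.2,296.4))): print(n,tri(p,q))
print('press knobtop scene z.07',ray('scene',254.7,239.5,.07),'lid knob top z.056',ray('scene',202.5,294,.056),ray('top',470.3,299.3,.056))
E
```

```text
board top [0.6393 0.0154] dia 0.1265 188
board scene [0.6438 0.0032] dia 0.135 80
cuprim top [0.6043 0.1892] dia 0.0582 94
[188. 201.] [221. 234.]
filt [143. 284.] [194. 333.]
filt brim top [0.4475 0.2642] dia 0.0877 73
filt rim top [0.4476 0.2616] dia 0.066 33
press [351. 283.] [377. 308.]
press top [ 0.4672 -0.0927] dia 0.047 74
lid top [ 0.4587 -0.278 ] dia 0.0728 109
cup scene [350. 183.] [375. 220.] [ 0.6135  0.1696 -0.    ]
lidknob top [ 0.4576 -0.2769  0.0503]
filtrim [0.4479 0.2582 0.0579]
cuprim [0.6037 0.1884 0.0688]
pressdisc [ 0.4657 -0.0941 -0.0039]
press knobtop scene z.07 [ 0.4696 -0.0993  0.07  ] lid knob top z.056 [ 0.4605 -0.2812  0.056 ] [ 0.4586 -0.2745  0.056 ]
```

```bash
python3 - <<'E'
from h import *
print(rel([.604,.189,.2]).round(4)); print('mill',ray('top',514,215,0),'jar',ray('top',120,212,0),'ramekin',ray('top',258,289,.034),'board scene',ray('scene',343.6,253.4,.018))
E
```

```text
[ 0.6327 -0.6131  0.0425]
mill [ 0.61746118 -0.38302456  0.        ] jar [0.62892746 0.36831216 0.        ] ramekin [0.48018083 0.0996717  0.034     ] board scene [0.64178324 0.00969921 0.018     ]
```

The manual's scale: shifts go in shares of 0.8 m and turns go in shares of pi rad. Converting my numbers, 0.633 m / 0.8 = 0.7913, -0.613 m / 0.8 = -0.7663, 0.321 rad / 3.1416 = 0.1022.

pendant(
  moves=[
    [0.085,0.5,-0.475,0,0,0,0.1022],
    [0.085,0.5,-0.475,0,0,0,0.1022],
    [0.085,0.5,-0.475,0,0,0,0.1022],
    [0.085,0.5,-0.475,0,0,0,0.1022],
    [0.085,0.5,-0.475,0,0,0,0.1022],
    [0.085,0.5,-0.475,0,0,0,0.1022],
    [0.085,0.7913,-0.7663,0.0525,0,0,0.1022],
    [0.085,0.7913,-0.7663,0.0525,0,0,0.1022],
    [0.085,0.7913,-0.7663,0.0525,0,0,0.1022],
    [0.085,0.7913,-0.7663,0.0525,0,0,0.1022],
    [0.085,0.7913,-0.7663,0.0525,0,0,0.1022],
    [0.085,0.7913,-0.7663,0.0525,0,0,0.1022],
  ],
  grip_force=40,
)

```text
time_s: 1.3
tcp_pos: [0.476, -0.0599, 0.2205]
ee_rot: [0.0, 1.0, 0.0, 0.0]
force: [0.3, -1.2, 0.9]
gripper_width: 0.0849
grip_force: 0.0
```

```bash
python3 -c "
from h import *
s=read_state();print(s['tcp_pos'],s['ee_rot'],s['joint_pos']);print(rel([.604,.189,.2]))"
```

```text
[ 0.47596502 -0.05992577  0.2205028 ] [6.34706965e-05 9.99999911e-01 4.18140695e-04 4.67079984e-06] [-2.62989784e-01  3.13481993e-01  1.93135737e+00 -1.53761678e-04
  8.96711223e-01  1.30706623e+00]
[ 0.12824292 -0.24882121  0.02047241]
```

In the tool's units: -0.249 m / 0.8 = -0.3113, 0.128 m / 0.8 = 0.16.

pendant(
  moves=[
    [0.085,0.16,-0.3113,0.025,0,0,0],
    [0.085,0.16,-0.3113,0.025,0,0,0],
    [0.085,0.16,-0.3113,0.025,0,0,0],
    [0.085,0.16,-0.3113,0.025,0,0,0],
    [0.085,0.16,-0.3113,0.025,0,0,0],
    [0.085,0.16,-0.3113,0.025,0,0,0],
    [0.085,0.16,-0.3113,0.025,0,0,0],
    [0.085,0.16,-0.3113,0.025,0,0,0],
  ],
)

```text
time_s: 2.1
tcp_pos: [0.6028, 0.1874, 0.1999]
ee_rot: [0.0, 1.0, 0.001, -0.001]
force: [-0.3, 0.3, -0.1]
gripper_width: 0.085
grip_force: 0.0
```

```bash
python3 -c "
from h import *
print(rel([.604,.189,.2]))
a=grab_frame('scene')[:,:,::-1][90:260,240:480]
cv2.imwrite('pics/a1.png',cv2.resize(a,None,fx=3,fy=3))"
```

```text
[ 0.00117359 -0.00159745 -0.00010199]
```

View pics/a1.png

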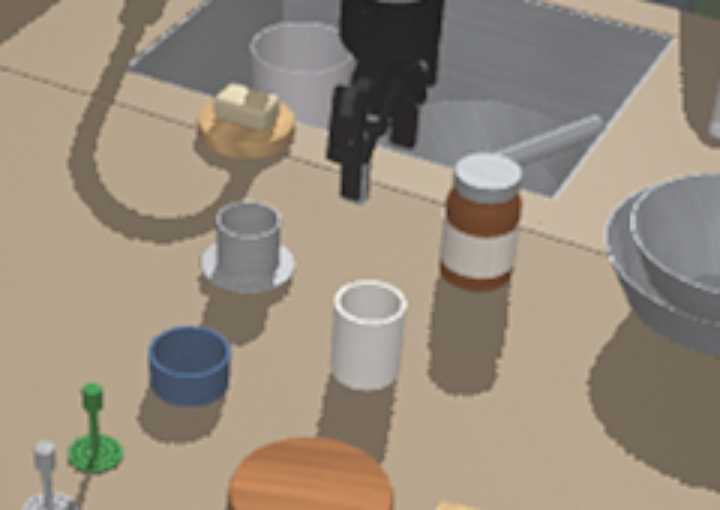

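The gripper hangs at crop (375,150), above the cup (368,335), with the fingers either side along y and nothing near them. Now I descend, close, reopen, turn 90° and close again to centre the cup.

In the tool's units: 0.158 m / 0.8 = 0.1975, 0.14 m / 0.8 = 0.175.

pendant(
  moves=[
    [0.085,0.0013,-0.0013,0.0625,0,0,0],
    [0.085,0.0013,-0.0013,0.125,0,0,0],
    [0.085,0.0013,-0.0013,0.175,0,0,0],
    [0.085,0.0013,-0.0013,0.1975,0,0,0],
    [0.085,0.0013,-0.0013,0.1975,0,0,0],
    [0.058,0.0013,-0.0013,0.1975,0,0,0],
    [0.058,0.0013,-0.0013,0.1975,0,0,0],
    [0.058,0.0013,-0.0013,0.1975,0,0,0],
    [0.058,0.0013,-0.0013,0.1975,0,0,0],
    [0.085,0.0013,-0.0013,0.1975,0,0,0],
    [0.085,0.0013,-0.0013,0.1975,0,0,0],
    [0.085,0.0013,-0.0013,0.1975,0,0,0],
  ],
  grip_force=20,
)

```text
time_s: 3.35
tcp_pos: [0.6042, 0.1882, 0.0429]
ee_rot: [-0.0, 1.0, 0.0, 0.0]
force: [0.5, 0.2, -0.1]
gripper_width: 0.0851
grip_force: 0.0
```

In the tool's units: -1.571 rad / 3.1416 = -0.5001.

pendant(
  moves=[
    [0.085,0,0,0,0,0,-0.5001],
    [0.085,0,0,0,0,0,-0.5001],
    [0.085,0,0,0,0,0,-0.5001],
    [0.085,0,0,0,0,0,-0.5001],
    [0.085,0,0,0,0,0,-0.5001],
    [0.085,0,0,0,0,0,-0.5001],
    [0.085,0,0,0,0,0,-0.5001],
    [0.085,0,0,0,0,0,-0.5001],
    [0.085,0,0,0,0,0,-0.5001],
    [0.085,0,0,0,0,0,-0.5001],
    [0.085,0,0,0,0,0,-0.5001],
    [0.085,0,0,0,0,0,-0.5001],
  ],
)

```text
time_s: 4.55
tcp_pos: [0.6042, 0.1882, 0.0426]
ee_rot: [-0.0, 0.706, 0.708, -0.0]
force: [-0.2, 0.6, 0.0]
gripper_width: 0.0847
grip_force: 0.0
```

pendant(
  moves=[
    [0.05,0,0,0,0,0,0],
    [0.05,0,0,0,0,0,0],
    [0.05,0,0,0,0,0,0],
    [0.05,0,0,0,0,0,0],
    [0.05,0,0,0,0,0,0],
    [0.05,0,0,0,0,0,0],
  ],
  grip_force=45,
)

```text
time_s: 5.15
tcp_pos: [0.6043, 0.1881, 0.0429]
ee_rot: [0.0, 0.707, 0.707, 0.0]
force: [-2.3, -0.8, 5.0]
gripper_width: 0.0587
grip_force: 48.9
```

```bash
python3 -c "
from h import *
s=read_state();print(s['tcp_pos'],s['ee_rot'],s['joint_pos'][5])"
```

```text
[0.60425111 0.18811066 0.04287874] [6.16657901e-05 7.06889144e-01 7.07324348e-01 3.00100907e-05] 0.1969752385534468
```

In the tool's units: -0.1735 m / 0.8 = -0.2169, -0.16 m / 0.8 = -0.2.

pendant(
  moves=[
    [0.05,0,0,-0.05,0,0,0],
    [0.05,0,0,-0.1,0,0,0],
    [0.05,-0.05,0.01,-0.1,0,0,0],
    [0.05,-0.1,0.02,-0.1,0,0,0],
    [0.05,-0.15,0.0313,-0.1,0,0,0],
    [0.05,-0.2,0.0413,-0.1,0,0,0],
    [0.05,-0.2169,0.044,-0.1,0,0,0],
    [0.05,-0.2169,0.044,-0.075,0,0,0],
    [0.05,-0.2169,0.044,-0.05,0,0,0],
    [0.05,-0.2169,0.044,-0.0375,0,0,0],
    [0.05,-0.2169,0.044,-0.0313,0,0,0],
    [0.05,-0.2169,0.044,-0.0275,0,0,0],
  ],
)

```text
time_s: 6.35
tcp_pos: [0.6397, 0.015, 0.0645]
ee_rot: [-0.0, 0.707, 0.708, -0.0]
force: [0.3, 0.1, -2.3]
gripper_width: 0.0585
grip_force: 50.4
```

pendant(
  moves=[
    [0.05,0,0,0.0025,0,0,0],
    [0.05,0,0,0.0025,0,0,0],
    [0.05,0,0,0.0038,0,0,0],
    [0.05,0,0,0.0038,0,0,0],
  ],
)

```text
time_s: 6.75
tcp_pos: [0.6397, 0.0147, 0.062]
ee_rot: [0.0, 0.707, 0.707, 0.0]
force: [-0.3, 0.5, -2.8]
gripper_width: 0.0585
grip_force: 50.4
```

```bash
python3 -c "
from h import *
print(read_state()['tcp_pos'])
for n,b in (('top',(160,150)),('scene',(270,130))):
    f=grab_frame(n)[:,:,::-1]; cv2.imwrite(f'pics/b_{n}.png',f)
s=cv2.imread('pics/b_scene.png')[130:300,250:490]; cv2.imwrite('pics/b1.png',cv2.resize(s,None,fx=3,fy=3))"
```

```text
[0.63973582 0.01466875 0.06196634]
```

View pics/b1.png

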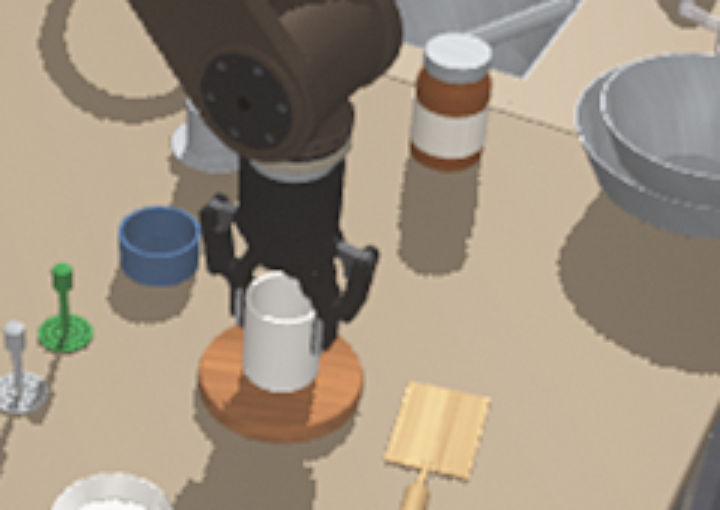

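The cup is held upright about 1 mm over the board and central: its base centre is at crop (282,370) and the board's is at (281,370). I lower it to contact.

In the tool's units: 0.0013 m / 0.8 = 0.0016, 0.001 m / 0.8 = 0.0013.

pendant(
  moves=[
    [0.05,0,0,0.0013,0,0,0],
    [0.05,0,0,0.0016,0,0,0],
    [0.05,0,0,0.0016,0,0,0],
  ],
)

```text
time_s: 7.15
tcp_pos: [0.6397, 0.0146, 0.0609]
ee_rot: [0.0, 0.707, 0.707, 0.0]
force: [-2.4, -0.0, 4.6]
gripper_width: 0.0589
grip_force: 51.0
```

In the tool's units: 0.25 m / 0.8 = 0.3125, -0.192 m / 0.8 = -0.24.

pendant(
  moves=[
    [0.085,0,0,0,0,0,0],
    [0.085,0,0,0,0,0,0],
    [0.085,0,0,0,0,0,0],
    [0.085,0,0,-0.05,0,0,0],
    [0.085,0,0,-0.1,0,0,0],
    [0.085,0,0,-0.15,0,0,0],
    [0.085,0.3125,-0.24,-0.15,0,0,0],
    [0.085,0.3125,-0.24,-0.15,0,0,0],
    [0.085,0.3125,-0.24,-0.15,0,0,0],
    [0.085,0.3125,-0.24,-0.15,0,0,0],
    [0.085,0.3125,-0.24,-0.15,0,0,0],
    [0.085,0.3125,-0.24,-0.15,0,0,0],
  ],
)

```text
time_s: 8.35
tcp_pos: [0.4553, 0.2537, 0.1804]
ee_rot: [0.0, 0.707, 0.707, 0.0]
force: [0.1, 1.1, 0.3]
gripper_width: 0.085
grip_force: 0.0
```

pendant(
  moves=[
    [0.085,0,0,0,0,0,0],
    [0.085,0,0,0,0,0,0],
    [0.085,0,0,0,0,0,0],
  ],
)

```text
time_s: 8.65
tcp_pos: [0.4573, 0.2519, 0.1804]
ee_rot: [0.0, 0.707, 0.707, 0.0]
force: [0.2, 0.0, 0.7]
gripper_width: 0.0851
grip_force: 0.0
```

```bash
python3 -c "
from h import *
print(rel([.4475,.263,.034]))
f=grab_frame('top')[:,:,::-1]; cv2.imwrite('pics/c_top.png',f)
s=grab_frame('scene')[:,:,::-1]
cv2.imwrite('pics/c1.png',cv2.resize(s[90:290,240:430],None,fx=3,fy=3))"
```

```text
[ 0.01111502 -0.00986974  0.14635573]
```

View pics/c1.png

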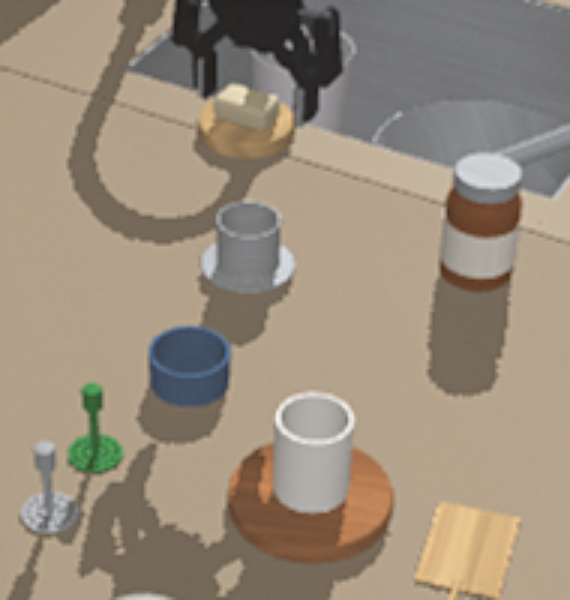

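The cup stands upright mid-board at crop (313,450). The gripper is above the filter (248,245). I descend and make a first closing along X.

In the tool's units: 0.146 m / 0.8 = 0.1825, 0.14 m / 0.8 = 0.175.

pendant(
  moves=[
    [0.085,0.0138,-0.0125,0.05,0,0,0],
    [0.085,0.0138,-0.0125,0.1,0,0,0],
    [0.085,0.0138,-0.0125,0.15,0,0,0],
    [0.085,0.0138,-0.0125,0.175,0,0,0],
    [0.085,0.0138,-0.0125,0.1825,0,0,0],
    [0.056,0.0138,-0.0125,0.1825,0,0,0],
    [0.056,0.0138,-0.0125,0.1825,0,0,0],
    [0.056,0.0138,-0.0125,0.1825,0,0,0],
    [0.056,0.0138,-0.0125,0.1825,0,0,0],
    [0.056,0.0138,-0.0125,0.1825,0,0,0],
  ],
  grip_force=20,
)

```text
time_s: 9.75
tcp_pos: [0.4472, 0.2635, 0.0354]
ee_rot: [0.0, 0.707, 0.707, 0.001]
force: [-0.1, -2.0, 8.0]
gripper_width: 0.0587
grip_force: 22.4
```

pendant(
  moves=[
    [0.085,0,0,0,0,0,0],
    [0.085,0,0,0,0,0,0],
    [0.085,0,0,0,0,0,0],
  ],
)

```text
time_s: 10.05
tcp_pos: [0.4466, 0.2634, 0.0344]
ee_rot: [0.0, 0.707, 0.707, 0.0]
force: [-0.2, -0.2, 0.1]
gripper_width: 0.085
grip_force: 0.0
```

In the tool's units: -1.571 rad / 3.1416 = -0.5001.

pendant(
  moves=[
    [0.085,0,0,0,0,0,-0.5001],
    [0.085,0,0,0,0,0,-0.5001],
    [0.085,0,0,0,0,0,-0.5001],
    [0.085,0,0,0,0,0,-0.5001],
    [0.085,0,0,0,0,0,-0.5001],
    [0.085,0,0,0,0,0,-0.5001],
    [0.085,0,0,0,0,0,-0.5001],
    [0.085,0,0,0,0,0,-0.5001],
    [0.085,0,0,0,0,0,-0.5001],
    [0.085,0,0,0,0,0,-0.5001],
    [0.085,0,0,0,0,0,-0.5001],
    [0.085,0,0,0,0,0,-0.5001],
  ],
)

```text
time_s: 11.25
tcp_pos: [0.4466, 0.2634, 0.0343]
ee_rot: [-0.0, -0.001, 1.0, -0.0]
force: [0.3, -0.1, -0.1]
gripper_width: 0.0848
grip_force: 0.0
```

pendant(
  moves=[
    [0.05,0,0,0,0,0,0],
    [0.05,0,0,0,0,0,0],
    [0.05,0,0,0,0,0,0],
    [0.05,0,0,0,0,0,0],
    [0.05,0,0,0,0,0,0],
    [0.05,0,0,0,0,0,0],
  ],
  grip_force=40,
)

```text
time_s: 11.85
tcp_pos: [0.4467, 0.2634, 0.0345]
ee_rot: [0.0, -0.0, 1.0, 0.0]
force: [-1.3, -0.3, 4.9]
gripper_width: 0.0562
grip_force: 43.0
```

```bash
python3 -c "
from h import *
s=read_state();print(s['tcp_pos'],s['ee_rot'],s['joint_pos'][5]);print(rel([.6397,.0146,.17]))"
```

```text
[0.44671007 0.26341438 0.03449774] [ 1.41479895e-04 -4.64674304e-04  9.99999882e-01  1.97231952e-05] -1.1661748626548456
[-0.19279695 -0.2489883  -0.1354575 ]
```

In the tool's units: -0.249 m / 0.8 = -0.3113, -0.193 m / 0.8 = -0.2413.

pendant(
  moves=[
    [0.05,0,0,-0.05,0,0,0],
    [0.05,0,0,-0.1,0,0,0],
    [0.05,0,0,-0.1625,0,0,0],
    [0.05,-0.2413,-0.3113,-0.1625,0,0,0],
    [0.05,-0.2413,-0.3113,-0.1625,0,0,0],
    [0.05,-0.2413,-0.3113,-0.1625,0,0,0],
    [0.05,-0.2413,-0.3113,-0.1625,0,0,0],
    [0.05,-0.2413,-0.3113,-0.1625,0,0,0],
    [0.05,-0.2413,-0.3113,-0.1625,0,0,0],
    [0.05,-0.2413,-0.3113,-0.1625,0,0,0],
    [0.05,-0.2413,-0.3113,-0.1625,0,0,0],
    [0.05,-0.2413,-0.3113,-0.1625,0,0,0],
  ],
)

```text
time_s: 13.05
tcp_pos: [0.6391, 0.0152, 0.1637]
ee_rot: [-0.001, -0.0, 1.0, 0.0]
force: [-0.3, 0.5, -1.8]
gripper_width: 0.0559
grip_force: 44.1
```

```bash
python3 -c "
from h import *
print(rel([.6397,.0146,.1195]))
s=grab_frame('scene')[:,:,::-1]
cv2.imwrite('pics/d1.png',cv2.resize(s[120:300,250:440],None,fx=3,fy=3))"
```

```text
[-0.00064846 -0.00058854  0.04422152]
```

View pics/d1.png

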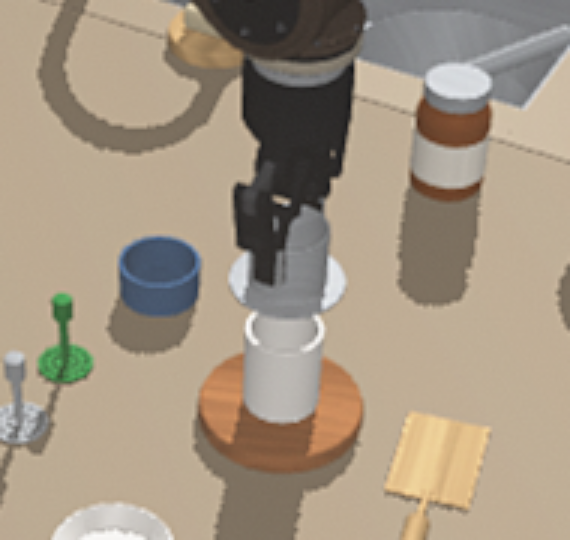

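The filter (brim centre 288,283) is held level above the cup mouth (284,330), so they are in line. I lower it until it makes contact.

In the tool's units: 0.0425 m / 0.8 = 0.0531, 0.042 m / 0.8 = 0.0525.

pendant(
  moves=[
    [0.05,0,0,0.025,0,0,0],
    [0.05,0,0,0.0375,0,0,0],
    [0.05,0,0,0.045,0,0,0],
    [0.05,0,0,0.05,0,0,0],
    [0.05,0,0,0.0525,0,0,0],
    [0.05,0,0,0.0531,0,0,0],
    [0.05,0,0,0.0531,0,0,0],
  ],
)

```text
time_s: 13.8
tcp_pos: [0.6401, 0.0146, 0.1222]
ee_rot: [0.0, -0.001, 1.0, -0.0]
force: [0.4, 0.1, -0.5]
gripper_width: 0.0562
grip_force: 44.1
```

In the tool's units: 0.0025 m / 0.8 = 0.0031, 0.002 m / 0.8 = 0.0025.

pendant(
  moves=[
    [0.05,0,0,0.0013,0,0,0],
    [0.05,0,0,0.0025,0,0,0],
    [0.05,0,0,0.0031,0,0,0],
    [0.05,0,0,0.0031,0,0,0],
  ],
)

```text
time_s: 14.2
tcp_pos: [0.64, 0.0146, 0.1195]
ee_rot: [0.0, -0.001, 1.0, -0.0]
force: [0.1, -0.4, 0.9]
gripper_width: 0.0559
grip_force: 44.2
```

In the tool's units: 0.0007 m / 0.8 = 0.0009.

pendant(
  moves=[
    [0.05,0,0,0.0009,0,0,0],
    [0.05,0,0,0.0009,0,0,0],
  ],
)

```text
time_s: 14.4
tcp_pos: [0.6401, 0.0146, 0.1195]
ee_rot: [0.0, -0.001, 1.0, -0.0]
force: [-3.4, -0.2, 6.7]
gripper_width: 0.0556
grip_force: 45.0
```

In the tool's units: 0.173 m / 0.8 = 0.2163, -0.107 m / 0.8 = -0.1338.

pendant(
  moves=[
    [0.085,0,0,0,0,0,0],
    [0.085,0,0,0,0,0,0],
    [0.085,0,0,0,0,0,0],
    [0.085,0,0,-0.05,0,0,0],
    [0.085,0,0,-0.1125,0,0,0],
    [0.04,0.2163,-0.1338,-0.0625,0,0,0],
    [0.04,0.2163,-0.1338,-0.0625,0,0,0],
    [0.04,0.2163,-0.1338,-0.0625,0,0,0],
    [0.04,0.2163,-0.1338,-0.0625,0,0,0],
    [0.04,0.2163,-0.1338,-0.0625,0,0,0],
    [0.04,0.2163,-0.1338,-0.0625,0,0,0],
    [0.04,0.2163,-0.1338,-0.0625,0,0,0],
  ],
  grip_force=20,
)

```text
time_s: 15.6
tcp_pos: [0.4682, -0.0926, 0.169]
ee_rot: [0.001, -0.001, 1.0, -0.0]
force: [0.4, -0.8, -0.5]
gripper_width: 0.0401
grip_force: 0.0
```

```bash
python3 -c "
from h import *
print(rel([.467,-.093,.061]))
t=grab_frame('top')[:,:,::-1];s=grab_frame('scene')[:,:,::-1]
cv2.imwrite('pics/e1.png',np.hstack([cv2.resize(s[120:300,210:390],(540,540)),cv2.resize(t[160:340,250:330],(240,540))]))"
```

```text
[ 0.00134298 -0.00034834  0.10800815]
```

View pics/e1.png

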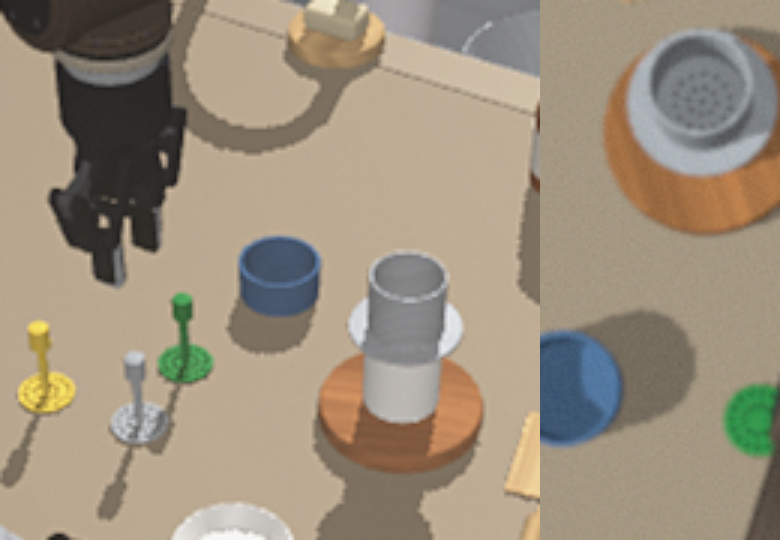

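The filter sits level on the cup at crop (405,310). The gripper (130,230) hangs over the silver press (138,385), clear of the green (183,330) and yellow (43,360) ones. I descend and close twice, turning 90° between.

In the tool's units: 0.107 m / 0.8 = 0.1338, 0.1 m / 0.8 = 0.125.

pendant(
  moves=[
    [0.04,0.0013,0,0.05,0,0,0],
    [0.04,0.0013,0,0.1,0,0,0],
    [0.04,0.0013,0,0.125,0,0,0],
    [0.04,0.0013,0,0.1338,0,0,0],
    [0.04,0.0013,0,0.1338,0,0,0],
    [0.014,0.0013,0,0.1338,0,0,0],
    [0.014,0.0013,0,0.1338,0,0,0],
    [0.014,0.0013,0,0.1338,0,0,0],
    [0.014,0.0013,0,0.1338,0,0,0],
  ],
  grip_force=20,
)

```text
time_s: 16.6
tcp_pos: [0.4667, -0.0928, 0.0626]
ee_rot: [0.001, -0.001, 1.0, -0.0]
force: [0.4, -0.4, 7.8]
gripper_width: 0.0147
grip_force: 20.2
```

pendant(
  moves=[
    [0.036,0,0,0,0,0,0],
    [0.036,0,0,0,0,0,0],
    [0.036,0,0,0,0,0,0],
  ],
)

```text
time_s: 16.9
tcp_pos: [0.466, -0.0926, 0.0617]
ee_rot: [-0.0, -0.001, 1.0, -0.0]
force: [0.7, -0.2, -0.0]
gripper_width: 0.0356
grip_force: 0.0
```

In the tool's units: 1.571 rad / 3.1416 = 0.5001.

pendant(
  moves=[
    [0.036,0,0,0,0,0,0.5001],
    [0.036,0,0,0,0,0,0.5001],
    [0.036,0,0,0,0,0,0.5001],
    [0.036,0,0,0,0,0,0.5001],
    [0.036,0,0,0,0,0,0.5001],
    [0.036,0,0,0,0,0,0.5001],
    [0.036,0,0,0,0,0,0.5001],
    [0.036,0,0,0,0,0,0.5001],
    [0.036,0,0,0,0,0,0.5001],
    [0.036,0,0,0,0,0,0.5001],
    [0.036,0,0,0,0,0,0.5001],
    [0.036,0,0,0,0,0,0.5001],
  ],
)

```text
time_s: 18.1
tcp_pos: [0.466, -0.0926, 0.0616]
ee_rot: [-0.0, 0.707, 0.707, -0.0]
force: [0.5, -0.2, -0.1]
gripper_width: 0.0362
grip_force: 0.0
```

pendant(
  moves=[
    [0.01,0,0,0,0,0,0],
    [0.01,0,0,0,0,0,0],
    [0.01,0,0,0,0,0,0],
    [0.01,0,0,0,0,0,0],
    [0.01,0,0,0,0,0,0],
    [0.01,0,0,0,0,0,0],
  ],
  grip_force=30,
)

```text
time_s: 18.7
tcp_pos: [0.4661, -0.0926, 0.0617]
ee_rot: [0.0, 0.707, 0.708, -0.0]
force: [0.2, 0.2, 0.4]
gripper_width: 0.0148
grip_force: 29.2
```

```bash
python3 -c "
from h import *
s=read_state();print(s['tcp_pos'],s['ee_rot'],s['joint_pos'][5]);print(rel([.640,.0146,.17]))"
```

```text
[ 0.46609584 -0.09259688  0.06168386] [ 7.07014797e-05  7.06675094e-01  7.07538201e-01 -6.71423923e-06] -0.33627904867290415
[ 0.10697266  0.17404467 -0.10831212]
```

In the tool's units: -0.175 m / 0.8 = -0.2188, 0.174 m / 0.8 = 0.2175.

pendant(
  moves=[
    [0.01,0,0,-0.05,0,0,0],
    [0.01,0,0,-0.1125,0,0,0],
    [0.01,0,0,-0.175,0,0,0],
    [0.01,0,0,-0.2188,0,0,0],
    [0.01,0.1338,0.2175,-0.2188,0,0,0],
    [0.01,0.1338,0.2175,-0.2188,0,0,0],
    [0.01,0.1338,0.2175,-0.2188,0,0,0],
    [0.01,0.1338,0.2175,-0.2188,0,0,0],
    [0.01,0.1338,0.2175,-0.2188,0,0,0],
    [0.01,0.1338,0.2175,-0.2188,0,0,0],
    [0.01,0.1338,0.2175,-0.2188,0,0,0],
  ],
)

```text
time_s: 19.8
tcp_pos: [0.639, 0.0142, 0.2363]
ee_rot: [-0.0, 0.707, 0.707, -0.001]
force: [-0.2, -0.4, -0.2]
gripper_width: 0.0148
grip_force: 29.5
```

```bash
python3 -c "
from h import *
print(rel([.6401,.0146,.1577]))
s=grab_frame('scene')[:,:,::-1]
cv2.imwrite('pics/f1.png',cv2.resize(s[90:290,260:440],None,fx=3,fy=3))"
```

```text
[0.00044474 0.00119436 0.07862013]
```

View pics/f1.png

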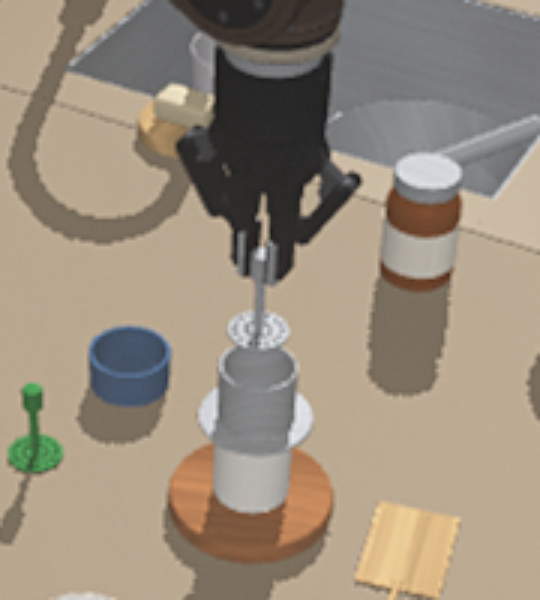

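The press hangs upright, with its disc (259,329) over the filter mouth (258,365). I lower it.

In the tool's units: 0.0765 m / 0.8 = 0.0956, 0.075 m / 0.8 = 0.0938.

pendant(
  moves=[
    [0.01,0,0.0004,0.025,0,0,0],
    [0.01,0,0.0004,0.0438,0,0,0],
    [0.01,0,0.0004,0.0625,0,0,0],
    [0.01,0,0.0004,0.075,0,0,0],
    [0.01,0,0.0004,0.0838,0,0,0],
    [0.01,0,0.0004,0.09,0,0,0],
    [0.01,0,0.0004,0.0938,0,0,0],
    [0.01,0,0.0004,0.0956,0,0,0],
    [0.01,0,0.0004,0.0956,0,0,0],
  ],
)

```text
time_s: 20.75
tcp_pos: [0.6403, 0.0146, 0.1603]
ee_rot: [0.0, 0.707, 0.707, 0.0]
force: [-0.3, 0.1, -0.4]
gripper_width: 0.0147
grip_force: 29.5
```

In the tool's units: 0.0027 m / 0.8 = 0.0034, 0.002 m / 0.8 = 0.0025.

pendant(
  moves=[
    [0.01,0,0,0.0013,0,0,0],
    [0.01,0,0,0.0025,0,0,0],
    [0.01,0,0,0.0034,0,0,0],
    [0.01,0,0,0.0034,0,0,0],
  ],
)

```text
time_s: 21.15
tcp_pos: [0.6404, 0.0146, 0.1577]
ee_rot: [0.0, 0.707, 0.707, 0.0]
force: [-0.6, -0.9, 1.9]
gripper_width: 0.014
grip_force: 29.7
```

In the tool's units: -0.292 m / 0.8 = -0.365, -0.182 m / 0.8 = -0.2275.

pendant(
  moves=[
    [0.036,0,0,0,0,0,0],
    [0.036,0,0,0,0,0,0],
    [0.036,0,0,-0.05,0,0,0],
    [0.04,0,0,-0.1125,0,0,0],
    [0.045,-0.365,-0.2275,-0.0625,0,0,0],
    [0.045,-0.365,-0.2275,-0.0625,0,0,0],
    [0.045,-0.365,-0.2275,-0.0625,0,0,0],
    [0.045,-0.365,-0.2275,-0.0625,0,0,0],
    [0.045,-0.365,-0.2275,-0.0625,0,0,0],
    [0.045,-0.365,-0.2275,-0.0625,0,0,0],
    [0.045,-0.365,-0.2275,-0.0625,0,0,0],
    [0.045,-0.365,-0.2275,-0.0625,0,0,0],
  ],
  grip_force=20,
)

```text
time_s: 22.35
tcp_pos: [0.456, -0.2813, 0.2069]
ee_rot: [-0.0, 0.708, 0.706, -0.0]
force: [0.8, 0.5, -0.7]
gripper_width: 0.0448
grip_force: 0.0
```

pendant(
  moves=[
    [0.045,0,0,0,0,0,0],
    [0.045,0,0,0,0,0,0],
  ],
)

```text
time_s: 22.55
tcp_pos: [0.459, -0.277, 0.2076]
ee_rot: [0.0, 0.707, 0.708, 0.0]
force: [0.7, 0.1, -0.1]
gripper_width: 0.0455
grip_force: 0.0
```

```bash
python3 -c "
from h import *
print(rel([.4587,-.277,.052]))
s=grab_frame('scene')[:,:,::-1];cv2.imwrite('pics/g_top.png',grab_frame('top')[:,:,::-1])
cv2.imwrite('pics/g1.png',cv2.resize(s[160:340,160:390],None,fx=3,fy=3))"
```

```text
[-4.57534057e-06 -3.08950987e-04  1.55604956e-01]
```

View pics/g1.png

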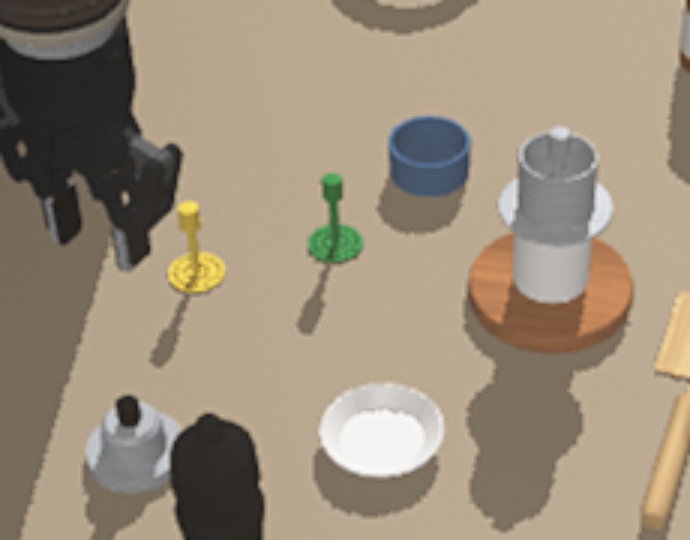

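The press stands centred in the filter with its knob above the rim (558,135). The gripper hangs above the lid's black knob (127,410). I descend.

In the tool's units: 0.1545 m / 0.8 = 0.1931, 0.145 m / 0.8 = 0.1813.

pendant(
  moves=[
    [0.045,0,0,0.0625,0,0,0],
    [0.045,0,0,0.125,0,0,0],
    [0.045,0,0,0.1625,0,0,0],
    [0.045,0,0,0.1813,0,0,0],
    [0.045,0,0,0.1931,0,0,0],
    [0.045,0,0,0.1931,0,0,0],
    [0.013,0,0,0.1931,0,0,0],
    [0.013,0,0,0.1931,0,0,0],
    [0.013,0,0,0.1931,0,0,0],
    [0.013,0,0,0.1931,0,0,0],
  ],
  grip_force=20,
)

```text
time_s: 23.65
tcp_pos: [0.459, -0.2778, 0.054]
ee_rot: [0.001, 0.707, 0.707, 0.0]
force: [1.2, 2.5, 7.9]
gripper_width: 0.0149
grip_force: 20.1
```

pendant(
  moves=[
    [0.036,0,0,0,0,0,0],
    [0.036,0,0,0,0,0,0],
    [0.036,0,0,0,0,0,0],
  ],
)

```text
time_s: 23.95
tcp_pos: [0.4585, -0.2777, 0.053]
ee_rot: [0.0, 0.707, 0.707, -0.0]
force: [-0.4, -0.5, -0.1]
gripper_width: 0.036
grip_force: 0.0
```

In the tool's units: 1.571 rad / 3.1416 = 0.5001.

pendant(
  moves=[
    [0.036,0,0,0,0,0,0.5001],
    [0.036,0,0,0,0,0,0.5001],
    [0.036,0,0,0,0,0,0.5001],
    [0.036,0,0,0,0,0,0.5001],
    [0.036,0,0,0,0,0,0.5001],
    [0.036,0,0,0,0,0,0.5001],
    [0.036,0,0,0,0,0,0.5001],
    [0.036,0,0,0,0,0,0.5001],
    [0.036,0,0,0,0,0,0.5001],
    [0.036,0,0,0,0,0,0.5001],
    [0.036,0,0,0,0,0,0.5001],
    [0.036,0,0,0,0,0,0.5001],
  ],
)

```text
time_s: 25.15
tcp_pos: [0.4585, -0.2776, 0.0529]
ee_rot: [-0.0, 1.0, -0.0, -0.0]
force: [0.6, 0.7, 0.6]
gripper_width: 0.0359
grip_force: 0.0
```

pendant(
  moves=[
    [0.01,0,0,0,0,0,0],
    [0.01,0,0,0,0,0,0],
    [0.01,0,0,0,0,0,0],
    [0.01,0,0,0,0,0,0],
    [0.01,0,0,0,0,0,0],
    [0.01,0,0,0,0,0,0],
  ],
  grip_force=35,
)

```text
time_s: 25.75
tcp_pos: [0.4586, -0.2776, 0.053]
ee_rot: [0.0, 1.0, 0.001, 0.0]
force: [0.4, 0.3, 1.6]
gripper_width: 0.0144
grip_force: 34.1
```

```bash
python3 -c "
from h import *
s=read_state();print(s['tcp_pos'],s['ee_rot'],s['joint_pos'][5]);print(rel([.6403,.0146,.23]))"
```

```text
[ 0.45857611 -0.27762163  0.0530126 ] [7.39695360e-05 9.99999865e-01 5.13161929e-04 3.84173865e-05] 0.902285742009358
[ 0.18203729 -0.29200878 -0.17701664]
```

In the tool's units: -0.292 m / 0.8 = -0.365, -0.19 m / 0.8 = -0.2375.

pendant(
  moves=[
    [0.01,0,0,-0.05,0,0,0],
    [0.01,0,0,-0.1125,0,0,0],
    [0.01,0,0,-0.175,0,0,0],
    [0.01,0,0,-0.2375,0,0,0],
    [0.01,0.2275,-0.365,-0.2375,0,0,0],
    [0.01,0.2275,-0.365,-0.2375,0,0,0],
    [0.01,0.2275,-0.365,-0.2375,0,0,0],
    [0.01,0.2275,-0.365,-0.2375,0,0,0],
    [0.01,0.2275,-0.365,-0.2375,0,0,0],
    [0.01,0.2275,-0.365,-0.2375,0,0,0],
    [0.01,0.2275,-0.365,-0.2375,0,0,0],
    [0.01,0.2275,-0.365,-0.2375,0,0,0],
  ],
)

```text
time_s: 26.95
tcp_pos: [0.6419, 0.0189, 0.2422]
ee_rot: [-0.0, 1.0, 0.003, 0.0]
force: [-1.1, -0.7, -0.4]
gripper_width: 0.0142
grip_force: 34.3
```

pendant(
  moves=[
    [0.01,0,0,0,0,0,0],
    [0.01,0,0,0,0,0,0],
  ],
)

```text
time_s: 27.15
tcp_pos: [0.6398, 0.0138, 0.2428]
ee_rot: [0.0, 1.0, 0.0, -0.0]
force: [-0.0, -0.4, -1.0]
gripper_width: 0.0141
grip_force: 34.3
```

```bash
python3 -c "
from h import *
print(rel([.6403,.0146,.189]))
s=grab_frame('scene')[:,:,::-1]
cv2.imwrite('pics/i1.png',cv2.resize(s[90:290,260:440],None,fx=3,fy=3))"
```

```text
[ 0.00050339 -0.00076521  0.05376315]
```

View pics/i1.png

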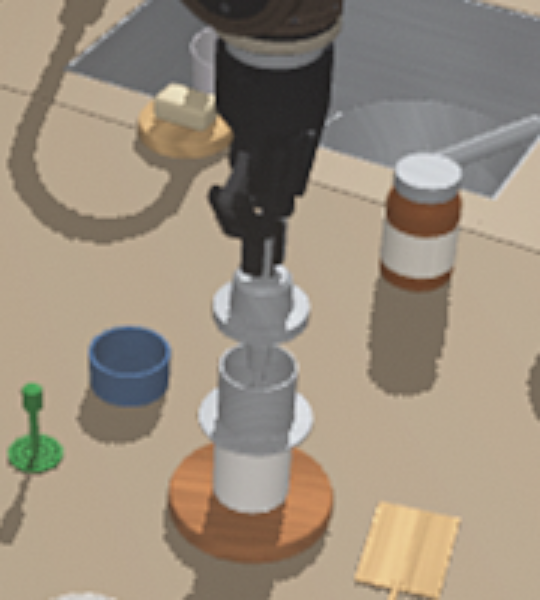

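The lid is level, with its skirt centre (261,310) above the filter mouth (258,365). I lower it gently.

The manual's scale: shifts go in shares of 0.8 m and turns go in shares of pi rad. Converting my numbers, 0.0515 m / 0.8 = 0.0644, 0.0004 m / 0.8 = 0.0005.

pendant(
  moves=[
    [0.01,0.0005,-0.0008,0.0188,0,0,0],
    [0.01,0.0005,-0.0008,0.0313,0,0,0],
    [0.01,0.0005,-0.0008,0.0413,0,0,0],
    [0.01,0.0005,-0.0008,0.0488,0,0,0],
    [0.01,0.0005,-0.0008,0.0525,0,0,0],
    [0.01,0.0005,-0.0008,0.055,0,0,0],
    [0.01,0.0005,-0.0008,0.0575,0,0,0],
    [0.01,0.0005,-0.0008,0.06,0,0,0],
    [0.01,0.0005,-0.0008,0.0625,0,0,0],
    [0.01,0.0005,-0.0008,0.0644,0,0,0],
    [0.01,0.0005,-0.0008,0.0644,0,0,0],
  ],
)

```text
time_s: 28.3
tcp_pos: [0.6407, 0.0152, 0.1913]
ee_rot: [0.0, 1.0, 0.0, -0.0]
force: [-0.2, -0.2, 0.6]
gripper_width: 0.0141
grip_force: 34.3
```

In the tool's units: 0.0025 m / 0.8 = 0.0031, 0.002 m / 0.8 = 0.0025.

pendant(
  moves=[
    [0.01,0,0,0.0013,0,0,0],
    [0.01,0,0,0.0025,0,0,0],
    [0.01,0,0,0.0031,0,0,0],
    [0.01,0,0,0.0031,0,0,0],
  ],
)

```text
time_s: 28.7
tcp_pos: [0.6407, 0.0152, 0.1891]
ee_rot: [0.0, 1.0, 0.0, 0.0]
force: [0.3, 0.6, 0.9]
gripper_width: 0.0143
grip_force: 34.5
```

Touching at the expected height of 0.189 m. I press a hair further, then release and retreat.

In the tool's units: 0.0006 m / 0.8 = 0.0008.

pendant(
  moves=[
    [0.01,0,0,0.0008,0,0,0],
    [0.01,0,0,0.0008,0,0,0],
  ],
)

```text
time_s: 28.9
tcp_pos: [0.6409, 0.0151, 0.189]
ee_rot: [0.0, 1.0, 0.0, 0.001]
force: [-1.5, -0.0, 5.0]
gripper_width: 0.014
grip_force: 35.0
```

pendant(
  moves=[
    [0.036,0,0,0,0,0,0],
    [0.036,0,0,0,0,0,0],
    [0.036,0,0,0,0,0,0],
    [0.036,0,0,-0.05,0,0,0],
    [0.036,0,0,-0.1125,0,0,0],
    [0.036,-0.1875,0.1875,-0.1125,0,0,0],
    [0.036,-0.1875,0.1875,-0.1125,0,0,0],
    [0.036,-0.1875,0.1875,-0.1125,0,0,0],
    [0.036,-0.1875,0.1875,-0.1125,0,0,0],
    [0.036,-0.1875,0.1875,-0.1125,0,0,0],
  ],
)

```text
time_s: 29.9
tcp_pos: [0.4881, -0.1371, 0.2786]
ee_rot: [0.0, 1.0, -0.001, -0.0]
force: [1.4, 0.3, -0.3]
gripper_width: 0.0362
grip_force: 0.0
```

```bash
python3 -c "
from h import *
s=grab_frame('scene')[:,:,::-1];t=grab_frame('top')[:,:,::-1]
cv2.imwrite('pics/j1.png',np.hstack([cv2.resize(s[130:330,170:420],(500,400)),cv2.resize(t[150:250,250:350],(300,400)[::1])]))"
```

```text
(no output)
```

View pics/j1.png

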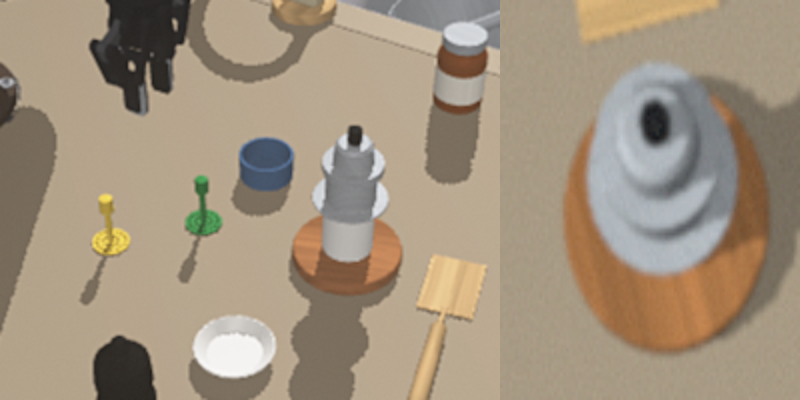

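The stack stands straight mid-board, with the lid level and home (355,160). The bystanders have not moved and the gripper is clear (140,60). I hand it in.

pendant(
  moves=[
    [0.036,0,0,0,0,0,0],
    [0.036,0,0,0,0,0,0],
    [0.036,0,0,0,0,0,0],
  ],
)

```text
time_s: 30.3
tcp_pos: [0.4915, -0.1342, 0.2781]
ee_rot: [-0.0, 1.0, 0.001, -0.0]
force: [-0.1, -0.2, 0.3]
gripper_width: 0.0363
grip_force: 0.0
```

```bash
python3 -c "
from station import *
print(job_done())"
```

```text
the job is handed in; nothing more can be done
None
```

The dripper is back together on the middle of the board (cup, filter, press, lid, in that order, each set down to contact), and I handed it in at about 30 s with the gripper clear and the other things where they were; no verdict came back.

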